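# Sweep the member-card bundles into their clamshell box and shut it

## Task

Put the new member cards away: sweep the three banded bundles of turquoise cards over the counter and in through the open front of the dark blue clamshell box, until all three lie wholly inside, flat on its floor and not on one another, then tip its lid over so that it is fully shut. Slide the bundles only, never pick them up or lift them, and leave everything else on the counter where it stands.

Things in the scene. Friction and masses are not known exactly. Their poses are not given: they have to be found in the camera images.
- cards_1: a banded bundle of turquoise plastic member cards, a flat block 56 x 87 x 14 mm (x, y, z), about 90 g, loose; one of three that look alike and lie in a loose row before the box's open front, one short end roughly towards it. Origin: centre of its underside; long side along its y
- cards_2: the same: second bundle of member cards
- cards_3: the same: third bundle of member cards
- card_case: dark blue clamshell box, fixed to the counter: a tray 150 mm deep (x) by 246 mm wide (y), 3 mm walls 36 mm high at both sides and at the back (+x), no front wall: its open front looks along its -x. Clear inside 240 mm wide, back wall face at x = +72 mm. Origin: centre of the underside
- box_mouth (a point): middle of the box's open front, at counter level (x = -75 mm in the box's frame). A bevelled sill rises from the counter here to the 2 mm thick floor, which is level from x = -60 mm back
- lid_hinge (a point): middle of the lid's hinge line, along the top of the box's back wall, 37 mm above the counter
- lid_edge (a point): middle of the lid's free edge, on its outer face, 155 mm from the hinge. The lid is a 155 x 254 mm panel in one piece with the box's front wall, 32 mm high along this edge; shut, that wall stands before the open front, 6 mm clear of the counter, and cannot come down on anything that sticks out. 12 mm flanges run down outside the box's sides
- case_lid (a joint): angle of the lid on its hinge: 0 = shut; it starts open at 1.7 to 1.85, leaning back past upright; 1.85 is its stop, 16 degrees past upright. The lid weighs 220 g and its hinge is damped: left leaning back it stays open; clearly past upright it sinks shut by itself in two or three seconds
- clip_tin: bystander: round grey tin of paper clips, 72 mm across, 26 mm high, loose; origin centre of underside
- eraser: bystander: white eraser with a blue sleeve, 23 x 58 x 13 mm, loose; origin centre of underside
- call_bell: bystander: silver desk bell on a black base, 82 mm across, 62 mm high, loose; origin centre of underside
- sticky_pad: bystander: yellow note pad, 80 x 81 x 20 mm, loose; origin centre of underside
There are look-alikes about, which are no part of the job. What is shaped like the cards_3 but red is not meant.

How it is judged (in metres and radians):
On the way:
1. all three bundles are in the tray of the box while its lid still stands open (x of cards_1 in the frame of card_case between -0.047 and 0.075 m and y of cards_1 in the frame of card_case between -0.095 and 0.095 m and height (world z) of each of cards_1, cards_2, cards_3 below 0.009 m and angle between each of cards_1, cards_2, cards_3's own z axis and vertical below 0.1 rad and x of cards_2 in the frame of card_case between -0.047 and 0.075 m and y of cards_2 in the frame of card_case between -0.095 and 0.095 m and x of cards_3 in the frame of card_case between -0.047 and 0.075 m and y of cards_3 in the frame of card_case between -0.095 and 0.095 m and value of joint case_lid above 1.2 rad), for 0.2 s.
At the end, for the whole second after the job is handed in: The lid is shut to within 0.03 rad (it cannot be if a bundle sticks out of the front), and all three bundles lie at rest between the box's walls, flat to within 0.1 rad, with their undersides less than 9 mm above the counter, so none lies on another (x of cards_1 in the frame of card_case between -0.047 and 0.075 m and y of cards_1 in the frame of card_case between -0.095 and 0.095 m and height (world z) of each of cards_1, cards_2, cards_3 below 0.009 m and angle between each of cards_1, cards_2, cards_3's own z axis and vertical below 0.1 rad and x of cards_2 in the frame of card_case between -0.047 and 0.075 m and y of cards_2 in the frame of card_case between -0.095 and 0.095 m and x of cards_3 in the frame of card_case between -0.047 and 0.075 m and y of cards_3 in the frame of card_case between -0.095 and 0.095 m and value of joint case_lid below 0.03 rad and linear speed of each of cards_1, cards_2, cards_3 below 0.01 m/s); the robot touches nothing.
It fails at once if a bundle is lifted (underside more than 18 mm above the counter) (height (world z) of any of cards_1, cards_2, cards_3 above 0.018 m).
It fails at once if another thing on the counter is moved by more than 15 mm (distance of any of clip_tin, eraser, call_bell, sticky_pad from where it was at the start of the episode above 0.015 m).
It also fails if it takes over 67 s, if anything falls off the work surface, if the arm or the gripper's body presses on something with over 40 N, if the wrist force passes 120 N, or if a joint passes its speed limit or range.

## Robot

A 6-joint arm with a two-finger parallel gripper is mounted at the origin on a cart in front of the work surface, level with it; the furniture and walls round the work are solid. World frame = base frame: x ahead of the robot, y to its left, z up, the work surface at z = 0. Lengths are in mm, angles in rad, forces in N, time in s.
With the tool pointing down it reaches from about 300 to 775 mm from the base axis. Payload 14.6 kg.
Tool frame: the origin (TCP) lies between the finger pads; the fingertips stand manip.tip_reach ahead of it and the grasp point (between the pads) lies 5 mm behind it (manip.tip_reach is the distance from the TCP to the fingertips, in mm); z points along the fingers, y is the line along which they close (so a half turn about z gives the same grasp; the last joint's range is limited). The gripper opens to 94 mm and grips with 3 to 60 N. Pads are 16 mm wide; open, the fingers measure 119 mm over their backs; the gripper's body (75 mm by 177 mm) begins 78 mm behind the grasp point.
Start: joints at [1.234, 0.3, 1.521, -0, 1.321, -0.067], TCP at [146.594, 530.094, 219.446] pointing down, gripper open.
Joint ranges: [-3.03, 3.03], [-0.79, 2.21], [0.23, 2.52], [-1.04, 4.18], [0, 3.07], [-2.55, 2.55]. Speed limits (rad/s): [2.22, 2.22, 2.57, 3.14, 3.14, 3.14].

## Interface

Orientations are given as [roll, pitch, yaw] about the fixed x, y, z axes, in that order (R = Rz(yaw) Ry(pitch) Rx(roll)).
In Python, from cell import manip gives the robot as it stands. The module is installed in compiled form; this text tells all that it offers.
- The arm moves only by the shell command python3 -m creep 'ROWS' [FORCE]. ROWS is JSON, a list of rows, each a list of 3 entries, a list of its own where there are three numbers: the opening, from -1 (shut) to 1 (fully open), then the shift along the tool's x, y, z in cm, then the turn about the tool's z in units of 5 degrees (1.0 is 5 degrees). In form: [[grip, [tx, ty, tz], roll], ...]. A call has 1 to 12 rows; each row is the pose to reach, as a shift and turn from the pose commanded when the call began, along the tool's axes at that moment; what a row does not reach only later rows make up. A row lasts 1/10 s, in which the tool goes at most 50 mm and 8.59 degrees, less where a joint would pass 70% of its speed; a pose out of reach is approached as far as the arm can. A call with a gripper value outside its range is refused whole. The fingers move at their own pace and stop on an object; FORCE is the grip in N (left out, the last holds). Time passes only in rows, so rows that repeat a pose let the fingers close. It gives the time, the measured TCP pose, the force, the opening and the grip force at its end, in the units of the state.
- manip.read_state(): the state, without advancing time (a new reading comes with each control period).
- manip.camera(name): name is "side" or "top" or "wrist"; returns the picture (420x560x3 uint8, red, green, blue); there is no depth.
- manip.camera_params(name): a dict with "fovy" (degrees; the focal length in pixels is half the picture's height over the tangent of half this angle, whatever the lens; pixels are square), "cx", "cy" (the principal point, pixels), "k1" (the pictures are not rectified: a ray, as slopes to the right and down, at radius r is drawn at 1 + k1 r^2 times it, then the intrinsics apply), "origin" and "attitude" of the camera in the world. Camera axes: x right, y down, z forward; pixel columns grow to the right and rows downward; lengths in mm; the calibration is good to about 2 mm. A picture is of the moment at which its call begins: read the wrist's pose just before it. camera_params takes no time and is no camera call; for the wrist camera it gives the pose at the moment of the call.
- manip.sign_off(): hands the job in; it is judged then, once.
The state is a dict: "clock": time; "joints": joint angles; "qd": joint speeds; "effort": joint torques, N m; "eef_pos": TCP position; "eef_rot": TCP orientation; "wrist_force": force on the tool from outside, world axes, zero at the start; "moment": the same for the moment, N m; "finger_gap": finger opening in mm; "finger_force": force on a finger pad.
Only numpy, scipy, OpenCV 4.12 (cv2) and the standard library are available. Lean on these libraries where they do the work, as an engineer would, in place of code of your own. Each camera call takes 0.05 s, during which the arm holds its last target. There are 200 camera calls.

## Working session

There is one attempt and no reset: what is moved stays moved. The work goes in short steps, Python scripts to look and compute and a shell command to move; the robot and the scene stay as the last step left them, time stands still between calls to the robot, and variables do not carry over. Pictures are saved under pics/ and viewed, at most 10 in all, crops included, and the job is handed in when it is done.

```bash
mkdir -p pics; cat > h.py <<'E'
import numpy as np,cv2
from cell import manip
def save(n,f):
    im=manip.camera(n); cv2.imwrite('pics/'+f,im[:,:,::-1]); return im
def w(n,u,v,z,p=None):
    p=p or manip.camera_params(n)
    f=210/np.tan(np.radians(p['fovy'])/2)
    d=np.array([(u-p['cx'])/f,(v-p['cy'])/f]); s=d.copy()
    for _ in range(30): s=d/(1+p['k1']*(s@s))
    a=np.array(p['attitude'],float)
    if a.shape==(3,3): R=a
    else:
        from scipy.spatial.transform import Rotation as Ro
        R=Ro.from_euler('xyz',a).as_matrix()
    r=R@np.array([s[0],s[1],1]); o=np.array(p['origin'])
    return o+r*(z-o[2])/r[2]
E
python3 - <<'E'
from h import *
for n in('top','side'): save(n,n+'0.png'); print(n,manip.camera_params(n))
print(manip.read_state(),manip.tip_reach)
E
```

```text
top {'fovy': 54.92845878911251, 'cx': 281.8920096948594, 'cy': 207.87079529667182, 'k1': -0.00396735763221919, 'origin': array([ 297.5244189 ,   31.13646285, 1222.29550482]), 'attitude': array([-2.91760134,  0.00463012, -1.71370898])}
side {'fovy': 48.052075775360706, 'cx': 295.3183964708157, 'cy': 206.1369658978535, 'k1': -0.08697333434551294, 'origin': array([ 524.13151049, -907.08181296,  890.01763732]), 'attitude': array([-2.2953628 ,  0.00955595, -0.04864261])}
{'clock': 0.1, 'joints': array([ 1.23443287e+00,  3.00396583e-01,  1.52152090e+00,  3.03238022e-05,
        1.32067307e+00, -6.66224438e-02]), 'qd': array([ 0.00133501, -0.00101321, -0.00346084, -0.00228287,  0.00064951,
       -0.00085931]), 'effort': array([ 1.40771510e-03, -5.32645404e+01, -3.53288305e+01,  7.09301163e-02,
        2.34858587e-02,  1.17158865e-05]), 'eef_pos': array([146.50134557, 529.90656436, 218.95264711]), 'eef_rot': array([-3.14059892e+00, -9.57410329e-05,  2.87184407e+00]), 'wrist_force': array([ 0.34884263,  0.09376611, -0.11880467]), 'moment': array([ 0.00139548,  0.00214631, -0.00700833]), 'finger_force': 0.0, 'finger_gap': 93.93788746547024} 14.0
```

View pics/top0.png

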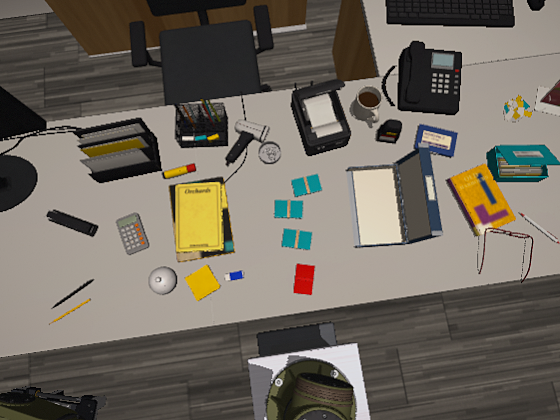

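View pics/side0.png

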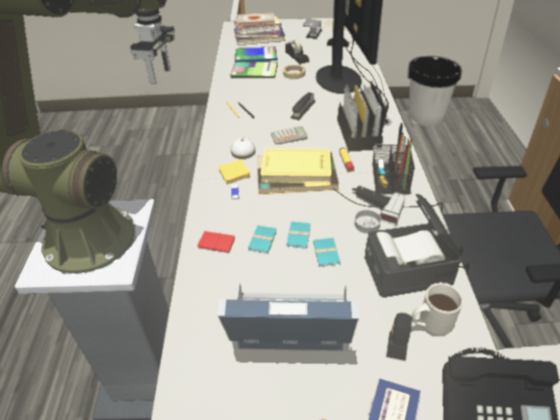

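```bash
python3 - <<'E'
import cv2
im=cv2.imread('pics/top0.png')[120:310,225:455]
cv2.imwrite('pics/c.png',cv2.resize(im,None,fx=3.4,fy=3.1,interpolation=cv2.INTER_CUBIC)[:600,:800])
E
```

```text
(no output)
```

View pics/c.png

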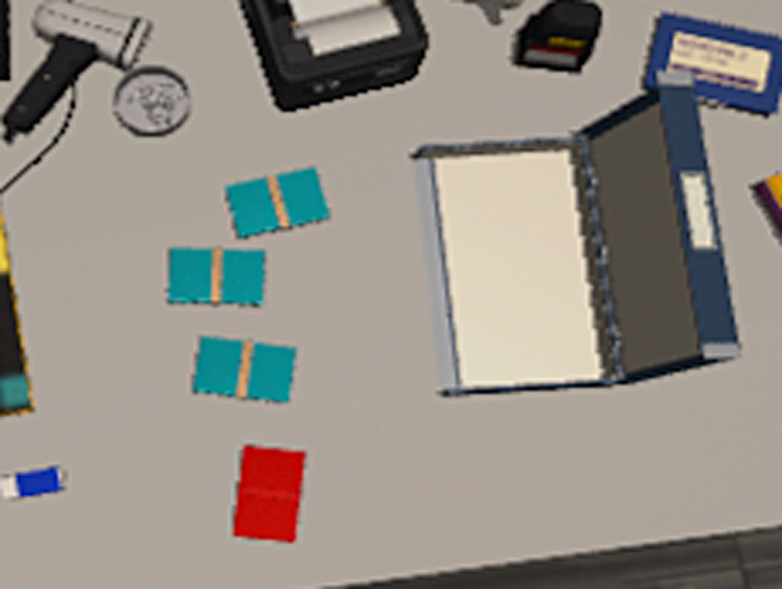

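The top crop shows three turquoise bundles left of the box mouth, in crop pixels at (277,202), (216,276) and (245,370). The red decoy is at (269,494). The box front runs from (418,155) to (445,392), with the hinge line from (582,138) to (615,381).

```bash
python3 - <<'E'
from h import *
p=manip.camera_params('top')
im=cv2.imread('pics/top0.png');hsv=cv2.cvtColor(im,cv2.COLOR_BGR2HSV)
m=cv2.inRange(hsv,(80,120,60),(100,255,255)); m=cv2.morphologyEx(m,cv2.MORPH_CLOSE,np.ones((5,5)))
cs,_=cv2.findContours(m,0,2)
for c in cs:
    if 250<cv2.contourArea(c)<1200:
        P=np.array([w('top',*q,14,p)[:2] for q in c[:,0]]).astype(np.float32)
        print('B',c.mean((0,1)).round(),cv2.minAreaRect(P),cv2.boxPoints(cv2.minAreaRect(P)).round().tolist())
for n,X,Y,z in [('footL',414,156,0),('footR',443,393,0),('wallFL',418,150,36),('wallFR',447,390,36),('hingeL',582,138,37),('hingeR',617,381,37),('tin',152,100,26),('redTL',241,447,14),('redTR',304,451,14),('redBR',296,541,14),('redBL',234,533,14),('floorFL',436,158,2),('floorFR',460,388,2)]:
    print(n,w('top',225+X/3.4,120+Y/3.1,z,p).round())
for n,u,v,z in [('bell',163,280,30),('pad',202,283,20),('eras',234,276,13),('stapleR',352,140,60),('holder',200,145,60),('book',228,255,20),('bookT',222,182,30)]: print(n,w('top',u,v,z,p).round())
E
```

```text
B [297. 239.] ((469.6571960449219, -32.199134826660156), (84.25067138671875, 52.513240814208984), 73.61112213134766) [[433.0, -65.0], [483.0, -80.0], [507.0, 1.0], [456.0, 16.0]]
B [303. 190.] ((601.1861572265625, -55.10377502441406), (93.98800659179688, 187.4569091796875), 46.40306091308594) [[501.0, -25.0], [637.0, -154.0], [701.0, -86.0], [566.0, 44.0]]
B [523. 164.] ((610.0181884765625, -789.5213623046875), (197.99563598632812, 106.08011627197266), 81.7512435913086) [[543.0, -880.0], [648.0, -895.0], [677.0, -699.0], [572.0, -684.0]]
footL [ 665. -224.    0.]
footR [ 422. -206.    0.]
wallFL [ 660. -221.   36.]
wallFR [ 421. -203.   36.]
hingeL [ 651. -370.   37.]
hingeR [ 408. -350.   37.]
tin [751.  10.  26.]
redTL [395. -19.  14.]
redTR [383. -73.  14.]
redBR [301. -53.  14.]
redBL [316.  -1.  14.]
floorFL [ 660. -243.    2.]
floorFR [ 425. -222.    2.]
bell [404. 371.  30.]
pad [379. 262.  20.]
eras [387. 167.  13.]
stapleR [ 741. -244.   60.]
holder [792. 219.  60.]
book [450. 177.  20.]
bookT [674. 169.  30.]
```

```bash
cat >> h.py <<'E'
O=np.array([536.5,-288.]);YB=np.radians(-94.3)
EX=np.array([np.cos(YB),np.sin(YB)]);EY=np.array([-EX[1],EX[0]])
def tb(P): d=np.asarray(P)[:2]-O; return np.array([d@EX,d@EY])
def bundles(im):  # RGB
    p=manip.camera_params('top')
    hsv=cv2.cvtColor(im,cv2.COLOR_RGB2HSV)
    m=cv2.inRange(hsv,(80,120,60),(100,255,255))
    m[:,:265]=0; m[:,420:]=0
    cs,_=cv2.findContours(m,0,2)
    for c in cs:
        if cv2.contourArea(c)>60:
            P=np.array([tb(w('top',*q,14,p)) for q in c[:,0]]).astype(np.float32)
            r=cv2.minAreaRect(P); print('half',np.round(r[0]),np.round(r[1]),round(r[2]),np.round(cv2.boxPoints(r)).tolist())
E
python3 - <<'E'
from h import *
bundles(cv2.imread('pics/top0.png')[:,:,::-1])
p=manip.camera_params('top')
for n,c in dict(A=[(226,186),(316,167),(329,218),(237,238)],B=[(168,247),(265,249),(264,305),(167,303)],C=[(199,336),(296,347),(291,402),(193,391)]).items():
    P=np.array([tb(w('top',225+X/3.4,120+Y/3.1,14,p)) for X,Y in c]); print(n,P.round().tolist(),P.mean(0).round())
s=manip.read_state(); t=tb(s['eef_pos']); print('tcp',t,s['eef_pos'])
E
```

```text
half [-226.  -91.] [53. 36.] 78 [[-249.0, -113.0], [-214.0, -120.0], [-204.0, -69.0], [-239.0, -62.0]]
half [-273.  -81.] [53. 37.] 78 [[-297.0, -103.0], [-261.0, -110.0], [-250.0, -59.0], [-286.0, -51.0]]
half [-244.    6.] [51. 37.] 85 [[-265.0, -17.0], [-228.0, -20.0], [-224.0, 30.0], [-261.0, 33.0]]
half [-292.   11.] [53. 34.] 86 [[-310.0, -14.0], [-277.0, -17.0], [-273.0, 37.0], [-307.0, 39.0]]
half [-231.   76.] [38. 55.] 9 [[-253.0, 100.0], [-245.0, 46.0], [-208.0, 52.0], [-216.0, 106.0]]
half [-183.   85.] [36. 54.] 10 [[-206.0, 108.0], [-196.0, 55.0], [-161.0, 61.0], [-171.0, 114.0]]
A [[-251.0, 100.0], [-167.0, 114.0], [-160.0, 60.0], [-245.0, 45.0]] [-206.   80.]
B [[-308.0, 40.0], [-221.0, 32.0], [-226.0, -24.0], [-313.0, -16.0]] [-267.    8.]
C [[-287.0, -51.0], [-201.0, -68.0], [-210.0, -121.0], [-296.0, -105.0]] [-248.  -86.]
tcp [-786.36266402 -450.22645315] [146.50134557 529.90656436 218.95264711]
```

```bash
python3 -m creep '[[-0.36,[-61.9,-39.9,0],15.8],[-0.36,[-61.9,-39.9,0],15.8],[-0.36,[-61.9,-39.9,0],15.8],[-0.36,[-61.9,-39.9,0],15.8],[-0.36,[-61.9,-39.9,0],15.8],[-0.36,[-61.9,-39.9,0],15.8],[-0.36,[-61.9,-39.9,0],15.8],[-0.36,[-61.9,-39.9,0],15.8],[-0.36,[-61.9,-39.9,0],15.8],[-0.36,[-61.9,-39.9,0],15.8],[-0.36,[-61.9,-39.9,0],15.8],[-0.36,[-61.9,-39.9,0],15.8]]'
cat > go.py <<'E'
import sys
from h import *
s=manip.read_state(); t=tb(s['eef_pos']); y=s['eef_rot'][2]
print('t',round(s['clock'],2),'box',t.round(1),'z',round(s['eef_pos'][2],1),'yaw',round(np.degrees(y),2),'F',np.round(s['wrist_force'],1),'gap',round(s['finger_gap']))
if len(sys.argv)>2:
    g=np.array([float(sys.argv[1]),float(sys.argv[2])]); d=(g-t); D=d[0]*EX+d[1]*EY
    print('tx,ty cm',(D@[np.cos(y),np.sin(y)]/10).round(2),(D@[np.sin(y),-np.cos(y)]/10).round(2),'roll',round((np.degrees(y)-85.7)/5,2))
E
python3 go.py -275 80
```

```text
clock: 1.3
eef_pos: [547.0, 80.4, 219.2]
eef_rot: [-3.141, 0.0, 1.493]
wrist_force: [0.1, 0.9, 0.3]
finger_gap: 29.9
finger_force: 0.0
t 1.3 box [-368.2  -17.2] z 219.2 yaw 85.53 F [0.1 0.9 0.3] gap 30
tx,ty cm -9.29 9.74 roll -0.03
```

```bash
python3 -m creep '[[-0.36,[-5,5,0],0],[-0.36,[-9.3,9.7,0],0],[-0.36,[-9.3,9.7,0],0],[-0.36,[-9.3,9.7,4],0],[-0.36,[-9.3,9.7,8],0],[-0.36,[-9.3,9.7,12],0],[-0.36,[-9.3,9.7,14],0],[-0.36,[-9.3,9.7,14],0],[-0.36,[-9.3,9.7,14],0],[-0.36,[-9.3,9.7,14],0]]'
python3 go.py -275 80
```

```text
clock: 2.3
eef_pos: [636.3, -17.9, 81.3]
eef_rot: [3.139, 0.0, 1.493]
wrist_force: [-0.7, -0.5, 0.6]
finger_gap: 30.2
finger_force: 0.0
t 2.3 box [-276.8   79.3] z 81.3 yaw 85.54 F [-0.7 -0.5  0.6] gap 30
tx,ty cm -0.18 0.07 roll -0.03
```

```bash
python3 -m creep '[[-0.36,[0,0,3],0],[-0.36,[0,0,5],0],[-0.36,[0,0,6],0],[-0.36,[0,0,6],0],[-0.36,[-1.5,0,6],0],[-0.36,[-3,0,6],0],[-0.36,[-4.5,0,6],0],[-0.36,[-6,0,6],0],[-0.36,[-7.5,-0.1,6],0],[-0.36,[-9,-0.2,6],0],[-0.36,[-10,-0.3,6],0],[-0.36,[-10,-0.3,6],0]]'
python3 go.py -34 73; python3 - <<'E'
from h import *
bundles(save('top','p1.png'))
E
```

```text
clock: 3.5
eef_pos: [624.4, -118.9, 19.4]
eef_rot: [-3.141, 0.0, 1.492]
wrist_force: [0.1, 0.5, 0.2]
finger_gap: 29.6
finger_force: 0.0
t 3.5 box [-175.3   75. ] z 19.4 yaw 85.46 F [0.1 0.5 0.2] gap 30
tx,ty cm -14.13 -0.14 roll -0.05
half [-283.  -79.] [53. 16.] 77 [[-296.0, -103.0], [-281.0, -106.0], [-269.0, -55.0], [-285.0, -51.0]]
half [-292.   11.] [53. 34.] 86 [[-310.0, -14.0], [-277.0, -17.0], [-273.0, 37.0], [-307.0, 39.0]]
```

```bash
python3 -m creep '[[-0.36,[-1.5,0,-0.2],0],[-0.36,[-3,0,-0.2],0],[-0.36,[-4.5,0,-0.2],0],[-0.36,[-6,0,-0.2],0],[-0.36,[-7.5,0,-0.2],0],[-0.36,[-9,0,-0.2],0],[-0.36,[-10.5,0,-0.2],0],[-0.36,[-12,0,-0.2],0],[-0.36,[-13,0,-0.2],0],[-0.36,[-13.8,0,-0.2],0],[-0.36,[-14.1,0,-0.2],0],[-0.36,[-14.1,0,-0.2],0]]'
python3 go.py -34 73; python3 - <<'E'
from h import *
save('side','s1.png')
E
```

```text
clock: 4.75
eef_pos: [613.7, -258.1, 21.4]
eef_rot: [-3.141, 0.0, 1.493]
wrist_force: [-0.5, -0.7, -0.8]
finger_gap: 30.0
finger_force: 0.0
t 4.75 box [-35.6  74.8] z 21.4 yaw 85.53 F [-0.5 -0.7 -0.8] gap 30
tx,ty cm -0.16 -0.18 roll -0.03
```

View pics/s1.png

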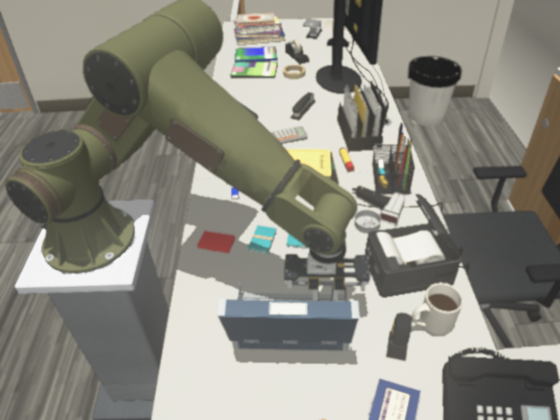

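The side view shows the gripper at (325,275) inside the box mouth, with the near bundles still in place and the lid standing. Next I back off and go to C.

```bash
python3 -m creep '[[-0.36,[3,0,0],0],[-0.36,[5,0,-4],0],[-0.36,[9,-4,-6],0],[-0.36,[13,-8,-6],0],[-0.36,[17,-11,-6],0],[-0.36,[21,-14,-6],0],[-0.36,[25,-16.1,-6],0],[-0.36,[28.2,-16.1,-6],0],[-0.36,[28.2,-16.1,-6],0],[-0.36,[28.2,-16.1,-6],0],[-0.36,[28.2,-16.1,-6],0]]'
python3 go.py -318 -86; python3 - <<'E'
from h import *
bundles(save('top','p2.png'))
E
```

```text
clock: 5.9
eef_pos: [475.3, 35.1, 81.5]
eef_rot: [3.141, 0.0, 1.493]
wrist_force: [0.4, -0.2, 0.4]
finger_gap: 30.1
finger_force: 0.0
t 5.9 box [-317.6  -85.2] z 81.5 yaw 85.52 F [ 0.4 -0.2  0.4] gap 30
tx,ty cm 0.04 -0.08 roll -0.04
half [-225.  -91.] [52. 34.] 79 [[-247.0, -113.0], [-214.0, -120.0], [-204.0, -69.0], [-237.0, -62.0]]
half [-238.    6.] [50. 25.] 86 [[-252.0, -18.0], [-227.0, -20.0], [-224.0, 30.0], [-249.0, 32.0]]
half [-7. 69.] [54. 39.] 90 [[-26.0, 42.0], [12.0, 42.0], [13.0, 96.0], [-26.0, 96.0]]
half [42. 70.] [53. 35.] 90 [[24.0, 44.0], [59.0, 44.0], [59.0, 96.0], [24.0, 96.0]]
```

View pics/p2.png

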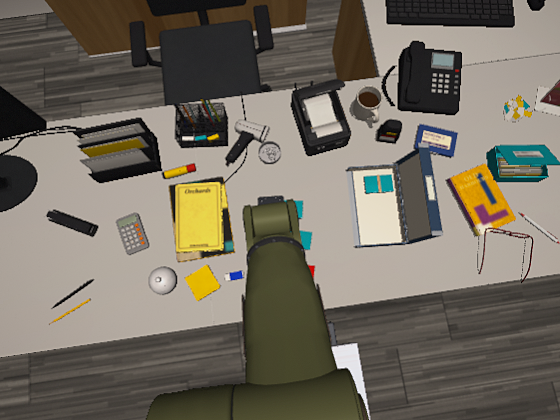

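A lies aligned in the tray at pixel (378,184). Now C.

```bash
python3 -m creep '[[-0.36,[0,0,3],0],[-0.36,[0,0,5],0],[-0.36,[0,0,6],0],[-0.36,[0,0,6],0],[-0.36,[-1.5,0,6],0],[-0.36,[-3,0,6],0],[-0.36,[-4.5,0,6],0],[-0.36,[-6,0.1,6],0],[-0.36,[-7.5,0.3,6],0],[-0.36,[-9,0.5,6],0],[-0.36,[-10.5,0.6,6],0],[-0.36,[-12,0.8,6],0]]' && python3 -m creep '[[-0.36,[-1.5,0.1,0],0],[-0.36,[-3,0.3,0],0],[-0.36,[-4.5,0.4,0],0],[-0.36,[-6,0.4,0],0],[-0.36,[-7.5,0.4,0],0],[-0.36,[-9,0.4,0],0],[-0.36,[-10.5,0.4,0],0],[-0.36,[-12,0.4,0],0],[-0.36,[-13.5,0.4,0],0],[-0.36,[-14,0.4,0],0],[-0.36,[-14,0.4,0],0]]'
python3 go.py -34 -73
```

```text
clock: 7.15
eef_pos: [474.3, -85.6, 22.6]
eef_rot: [3.14, 0.0, 1.493]
wrist_force: [0.2, 1.0, -0.4]
finger_gap: 30.1
finger_force: 0.2
clock: 8.25
eef_pos: [466.8, -225.1, 21.3]
eef_rot: [-3.141, 0.0, 1.492]
wrist_force: [0.6, 0.6, 0.5]
finger_gap: 29.9
finger_force: 0.0
t 8.25 box [-57.5 -74.3] z 21.3 yaw 85.49 F [0.6 0.6 0.5] gap 30
tx,ty cm -2.35 0.13 roll -0.04
```

```bash
python3 -m creep '[[-0.36,[-1.2,0,0],0],[-0.36,[-2.1,0,0],0],[-0.36,[-2.4,0,0],0],[-0.36,[-2.4,0,0],0],[-0.36,[0,0,0],0],[-0.36,[3,0,0],0],[-0.36,[4,0,-4],0],[-0.36,[4,0,-6],0],[-0.36,[4,0,-6],0]]' && python3 -m creep '[[-0.36,[4,2,0],0],[-0.36,[8,4,0],0],[-0.36,[12,6,0],0],[-0.36,[16,8.2,0],0],[-0.36,[20,8.2,0],0],[-0.36,[24,8.2,0],0],[-0.36,[24,8.2,0],0],[-0.36,[24,8.2,0],0]]'
python3 go.py -335 8; python3 - <<'E'
from h import *
bundles(save('top','p3.png'))
E
```

```text
clock: 9.15
eef_pos: [471.4, -184.6, 84.1]
eef_rot: [3.137, 0.002, 1.494]
wrist_force: [0.2, -0.7, -0.6]
finger_gap: 30.0
finger_force: 0.0
clock: 9.95
eef_pos: [570.0, 48.7, 80.4]
eef_rot: [-3.14, 0.0, 1.494]
wrist_force: [-0.9, -0.3, -0.5]
finger_gap: 30.1
finger_force: 0.0
t 9.95 box [-338.3    8.2] z 80.4 yaw 85.63 F [-0.9 -0.3 -0.5] gap 30
tx,ty cm -0.33 -0.01 roll -0.01
half [ -5. -65.] [52. 39.] 86 [[-26.0, -89.0], [13.0, -92.0], [16.0, -40.0], [-23.0, -37.0]]
half [ 43. -65.] [52. 35.] 90 [[26.0, -91.0], [61.0, -91.0], [61.0, -39.0], [26.0, -39.0]]
half [-244.    6.] [50. 37.] 86 [[-264.0, -17.0], [-227.0, -20.0], [-224.0, 30.0], [-261.0, 33.0]]
half [-7. 69.] [54. 39.] 90 [[-26.0, 42.0], [12.0, 42.0], [13.0, 96.0], [-26.0, 96.0]]
half [42. 70.] [53. 35.] 90 [[24.0, 44.0], [59.0, 44.0], [59.0, 96.0], [24.0, 96.0]]
```

```bash
python3 -m creep '[[-0.36,[0,0,3],0],[-0.36,[0,0,5],0],[-0.36,[0,0,5.9],0],[-0.36,[0,0,5.9],0],[-0.36,[-1.5,0,5.9],0],[-0.36,[-3,0,5.9],0],[-0.36,[-4.5,0,5.9],0],[-0.36,[-6,-0.1,5.9],0],[-0.36,[-7.5,-0.2,5.9],0],[-0.36,[-9,-0.4,5.9],0],[-0.36,[-10.5,-0.5,5.9],0],[-0.36,[-12,-0.5,5.9],0]]' && python3 -m creep '[[-0.36,[-1.5,0,0],0],[-0.36,[-3,0,0],0],[-0.36,[-3,0,0],0],[-0.36,[-3,0,0],0]]'
python3 go.py -34 3; python3 - <<'E'
from h import *
im=save('top','p4.png');bundles(im)
im=save('wrist','w4.png')
E
```

```text
clock: 11.2
eef_pos: [555.8, -72.2, 22.5]
eef_rot: [-3.141, -0.0, 1.493]
wrist_force: [-0.4, 0.8, 0.7]
finger_gap: 30.0
finger_force: 0.3
clock: 11.6
eef_pos: [553.7, -101.0, 22.3]
eef_rot: [-3.141, 0.0, 1.492]
wrist_force: [-0.5, 0.6, -0.1]
finger_gap: 30.1
finger_force: 0.0
t 11.6 box [-187.7    3.2] z 22.3 yaw 85.51 F [-0.5  0.6 -0.1] gap 30
tx,ty cm -15.37 0.04 roll -0.04
half [ -5. -65.] [52. 39.] 86 [[-26.0, -89.0], [13.0, -92.0], [16.0, -40.0], [-23.0, -37.0]]
half [ 43. -65.] [52. 35.] 90 [[26.0, -91.0], [61.0, -91.0], [61.0, -39.0], [26.0, -39.0]]
half [-7. 70.] [52. 40.] 86 [[-29.0, 45.0], [11.0, 43.0], [14.0, 94.0], [-25.0, 97.0]]
half [42. 70.] [53. 35.] 90 [[24.0, 44.0], [59.0, 44.0], [59.0, 96.0], [24.0, 96.0]]
```

View pics/w4.png

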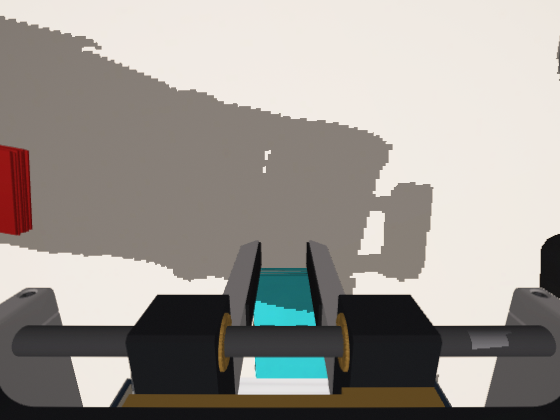

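The wrist view shows bundle B flush and centred between the fingers at about (287,320). I'll push on.

```bash
python3 -m creep '[[-0.36,[-1.5,0,0],0],[-0.36,[-3,0,0],0],[-0.36,[-4.5,0,0],0],[-0.36,[-6,0,0],0],[-0.36,[-7.5,0,0],0],[-0.36,[-9,0,0],0],[-0.36,[-10.5,0,0],0],[-0.36,[-12,0,0],0],[-0.36,[-13.5,0,0],0],[-0.36,[-14.7,0,0],0],[-0.36,[-15.4,0,0],0],[-0.36,[-15.4,0,0],0]]' && python3 -m creep '[[-0.36,[3,0,0],0],[-0.36,[6,0,0],0],[-0.36,[9,0,0],0],[-0.36,[12,0,-4],0],[-0.36,[16,0,-8],0],[-0.36,[20,0,-12],0],[-0.36,[24,0,-16],0],[-0.36,[24,0,-20],0],[-0.36,[24,0,-24],0],[-0.36,[24,0,-24],0]]'
python3 go.py -34 3; python3 - <<'E'
from h import *
im=save('top','p5.png');bundles(im)
cv2.imwrite('pics/p5c.png',cv2.resize(im[120:280,320:460,::-1],None,fx=3.7,fy=3.7,interpolation=cv2.INTER_CUBIC))
p=manip.camera_params('side')
E
```

```text
clock: 12.9
eef_pos: [541.7, -255.2, 22.4]
eef_rot: [-3.142, 0.0, 1.492]
wrist_force: [-0.3, 0.2, -0.4]
finger_gap: 29.8
finger_force: 0.0
clock: 13.9
eef_pos: [562.0, -14.0, 268.9]
eef_rot: [3.132, 0.0, 1.495]
wrist_force: [0.1, 0.2, -0.5]
finger_gap: 30.1
finger_force: 0.0
t 13.9 box [-275.1    4.9] z 268.9 yaw 85.65 F [ 0.1  0.2 -0.5] gap 30
tx,ty cm -24.11 -0.17 roll -0.01
half [ -5. -65.] [52. 39.] 86 [[-26.0, -89.0], [13.0, -92.0], [16.0, -40.0], [-23.0, -37.0]]
half [ 43. -65.] [52. 35.] 90 [[26.0, -91.0], [61.0, -91.0], [61.0, -39.0], [26.0, -39.0]]
half [-4.  8.] [54. 39.] 90 [[-24.0, -19.0], [16.0, -19.0], [16.0, 34.0], [-24.0, 35.0]]
half [44.  8.] [35. 52.] 0 [[27.0, 34.0], [27.0, -18.0], [62.0, -18.0], [62.0, 34.0]]
half [-7. 70.] [52. 40.] 86 [[-29.0, 45.0], [11.0, 43.0], [14.0, 94.0], [-25.0, 97.0]]
half [42. 70.] [53. 35.] 90 [[24.0, 44.0], [59.0, 44.0], [59.0, 96.0], [24.0, 96.0]]
```

View pics/p5c.png

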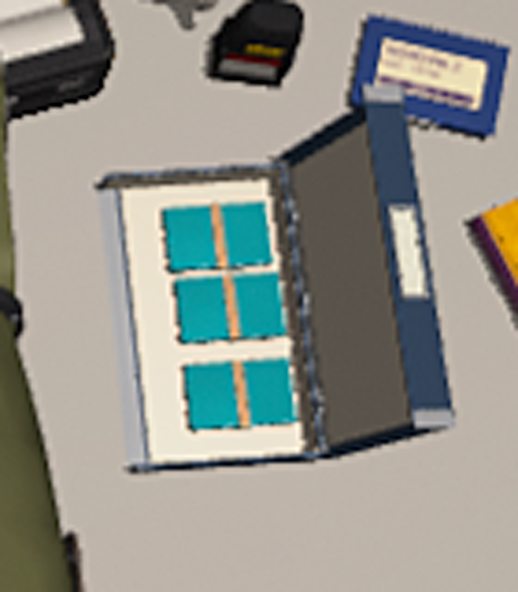

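All three bundles lie flat, side by side in the tray, and clear of the sill. The lid's outer face is at crop (410,250). Next I go over and behind the lid.

```bash
python3 -m creep '[[-0.36,[-4,0,-1],0],[-0.36,[-8,0,-1],0],[-0.36,[-12,0,-1],0],[-0.36,[-16,0,-1],0],[-0.36,[-20,0,-1],0],[-0.36,[-24,0,-1],0],[-0.36,[-28,0,-1],0],[-0.36,[-32,0,-1],0],[-0.36,[-36,0,-1],0],[-0.36,[-40,0,-1],0],[-0.36,[-44,0,-1],0],[-0.36,[-44,0,-1],0]]'; python3 go.py 165 5
```

```text
clock: 15.15
eef_pos: [524.4, -457.5, 268.8]
eef_rot: [-3.138, -0.002, 1.489]
wrist_force: [0.5, 0.0, -1.1]
finger_gap: 29.8
finger_force: 0.0
t 15.15 box [169.9   0.7] z 268.8 yaw 85.31 F [ 0.5  0.  -1.1] gap 30
tx,ty cm 0.49 0.43 roll -0.08
```

```bash
python3 -m creep '[[-0.36,[0,0,4],0],[-0.36,[0,0,8],0],[-0.36,[0,0,11],0],[-0.36,[0,0,11],0],[-0.36,[1.5,0,11],0],[-0.36,[3,0,11],0],[-0.36,[4.5,0,11],0],[-0.36,[6,0,11],0],[-0.36,[7.5,0,11],0],[-0.36,[9,0,11],0],[-0.36,[10.5,0,11],0],[-0.36,[12,0,11],0]]'; python3 go.py 20 0;  python3 -m creep '[[-0.36,[1,0,0],0],[-0.36,[2,0,0],0],[-0.36,[3,0,0],0],[-0.36,[4,0,0],0],[-0.36,[4,0,0],0]]'; python3 go.py 20 0;python3 - <<'E'
from h import *
save('side','s6.png')
E
```

```text
clock: 16.35
eef_pos: [535.6, -332.8, 162.4]
eef_rot: [-3.141, -0.0, 1.493]
wrist_force: [-0.1, -1.4, -1.1]
finger_gap: 30.5
finger_force: 0.3
t 16.35 box [44.7  2.5] z 162.4 yaw 85.54 F [-0.1 -1.4 -1.1] gap 30
tx,ty cm 2.47 -0.26 roll -0.03
clock: 16.85
eef_pos: [538.9, -293.1, 162.5]
eef_rot: [3.142, -0.0, 1.494]
wrist_force: [0.5, -0.1, -0.2]
finger_gap: 30.2
finger_force: 0.0
t 16.85 box [4.9 2.8] z 162.5 yaw 85.59 F [ 0.5 -0.1 -0.2] gap 30
tx,ty cm -1.51 -0.28 roll -0.02
```

View pics/s6.png

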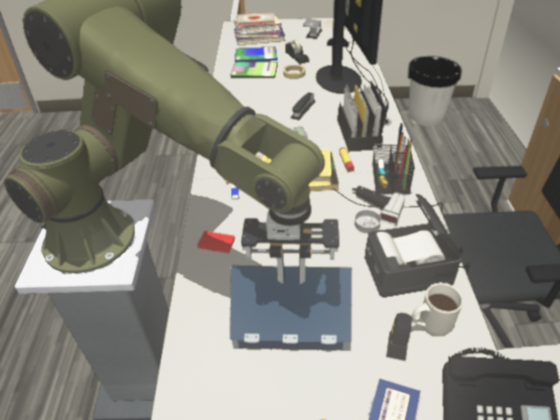

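The lid, at (290,305), has tipped forward past upright and is sinking. I raise the gripper clear and wait.

```bash
for i in 1 2 3; do python3 -m creep '[[-0.36,[0,0,-3],0],[-0.36,[0,0,-6],0],[-0.36,[0,0,-6],0],[-0.36,[0,0,-6],0],[-0.36,[0,0,-6],0],[-0.36,[0,0,-6],0],[-0.36,[0,0,-6],0],[-0.36,[0,0,-6],0],[-0.36,[0,0,-6],0],[-0.36,[0,0,-6],0],[-0.36,[0,0,-6],0],[-0.36,[0,0,-6],0]]' >/dev/null; done; python3 go.py; python3 - <<'E'
from h import *
im=save('side','s7.png')
cv2.imwrite('pics/s7c.png',cv2.resize(im[200:380,180:400,::-1],None,fx=3,fy=3,interpolation=cv2.INTER_CUBIC))
E
```

```text
t 20.5 box [6.  2.7] z 342.5 yaw 85.54 F [ 0.7  0.  -0.2] gap 29
```

View pics/s7c.png

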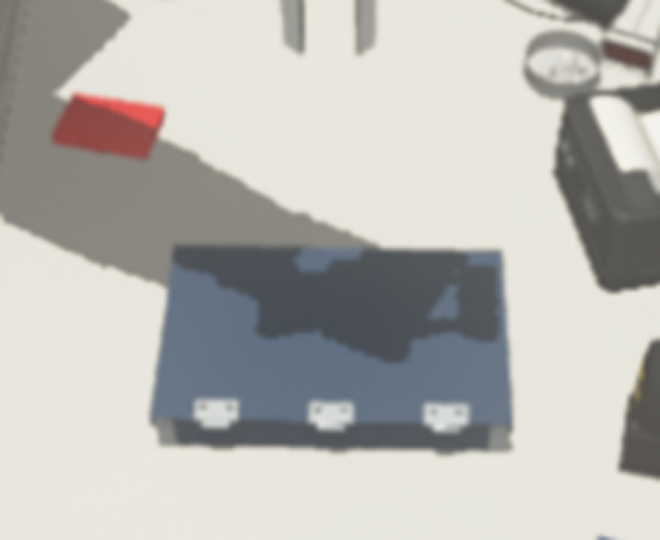

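The lid looks shut, with its front edge from crop (175,247) to (500,250). I'll check that against the geometry and compare with a later frame for movement.

```bash
python3 -m creep '[[-0.36,[0,0,0],0],[-0.36,[0,0,0],0],[-0.36,[0,0,0],0],[-0.36,[0,0,0],0],[-0.36,[0,0,0],0],[-0.36,[0,0,0],0],[-0.36,[0,0,0],0],[-0.36,[0,0,0],0],[-0.36,[0,0,0],0],[-0.36,[0,0,0],0]]' >/dev/null; python3 - <<'E'
from h import *
for X,Y in[(175,246),(500,249),(153,422),(512,427)]:
    print([tb(w('side',180+X/3,200+Y/3,z)).round().tolist() for z in (38,44)])
a=cv2.imread('pics/s7.png')[:,:,::-1].astype(int); b=save('side','s8.png').astype(int)
print(abs(a-b)[270:360,225:360].max(2).mean(), (abs(a-b)[270:360,225:360].max(2)>40).sum())
E
```

```text
[[-76.0, -125.0], [-71.0, -124.0]]
[[-78.0, 126.0], [-73.0, 125.0]]
[[80.0, -122.0], [84.0, -121.0]]
[[79.0, 126.0], [83.0, 126.0]]
0.7622222222222222 0
```

```bash
python3 -c "
from cell import manip
print(manip.sign_off())"
```

```text
the job is handed in; nothing more can be done
None
```

I slid all three turquoise bundles into the box, flat and side by side, and tipped the lid shut; the job is handed in (no verdict came back), and the last images showed the lid fully down and nothing moving.

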